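Reset the tripped power box

TASK

The grinder's power box, the one with a single large round socket, has tripped: push its sliding shutter fully open, reach the closed fingertips down the well and press the sunken reset key fully home for about a second, then let it up and push the shutter fully shut again to keep the grinding dust out. Only push with the fingers: do not pinch the shutter's tab, do not pick anything up, and leave the other power box and everything lying about the table alone.

Things in the scene. Friction and masses are not known exactly. Their poses are not given: they have to be found in the camera images.
- single_box: Yellow power box fixed to the table, 120 (x) by 260 (y) by 65 mm tall, with ONE large round black socket (60 mm across) on its +y half (centred y=+85 mm, 18 mm proud). Origin: centre of underside, z up. Cable gland out of its +y end. A round well 50 mm wide, 33 mm deep opens in its top at x=0, y=-75 mm, under a flat aluminium sliding shutter.
- single_shutter (a joint): How far the shutter of single_box is slid open along the box's +y, in m: 0 fully shut (centred over the well), 0.062 fully open (well quite clear). It may start a little ajar. About 2 N slides it; no spring, it stays where left. Plate 84 (x) by 64 (y) by 4 mm, top face 70 mm above the table; an upright tab across its middle is 50 (x) by 10 (y) mm, 22 mm high.
- single_tab_top (a point): Centre of the top edge of the shutter's tab on single_box, 92 mm above the table; it moves with the shutter, axes parallel to the box's. The tab's two broad faces are 5 mm to its -y and +y sides.
- single_key (a joint): How far the reset key of single_box is pressed down, in m: 0 up, 0.005 fully home. Spring return, about 1 N to start and 5.5 N fully home.
- single_key_top (a point): Centre of the key's top face: a round white plastic cap 26 mm in diameter in the middle of the well, 40 mm above the table when up, that is 25 mm below the box's top, standing 8 mm above the well's floor.
- double_box: Yellow power box fixed to the table, 120 (x) by 260 (y) by 65 mm tall, with TWO smaller rectangular black sockets (36 by 46 mm each) side by side on its +y half (centred y=+85 mm, 18 mm proud). Origin: centre of underside, z up. Cable gland out of its +y end. A round well 50 mm wide, 33 mm deep opens in its top at x=0, y=-75 mm, under a flat aluminium sliding shutter.
- double_shutter (a joint): How far the shutter of double_box is slid open along the box's +y, in m: 0 fully shut (centred over the well), 0.062 fully open (well quite clear). It may start a little ajar. About 2 N slides it; no spring, it stays where left. Plate 84 (x) by 64 (y) by 4 mm, top face 70 mm above the table; an upright tab across its middle is 50 (x) by 10 (y) mm, 22 mm high.
- double_tab_top (a point): Centre of the top edge of the shutter's tab on double_box, 92 mm above the table; it moves with the shutter, axes parallel to the box's. The tab's two broad faces are 5 mm to its -y and +y sides.
- double_key (a joint): How far the other key of double_box is pressed down, in m: 0 up, 0.005 fully home. Spring return, about 1 N to start and 5.5 N fully home.
- double_key_top (a point): Centre of the key's top face: a round white plastic cap 26 mm in diameter in the middle of the well, 40 mm above the table when up, that is 25 mm below the box's top, standing 8 mm above the well's floor.
- tin: Big red-labelled tin, 100 mm across, 130 mm tall, standing loose. A bystander, to be left alone. Origin: centre of its underside.
- tape: Black tape measure standing on edge, 65 by 30 by 60 mm tall, loose. A bystander, to be left alone. Origin: centre of its underside.
- wrench: Steel wrench lying flat and loose along its x. A bystander, to be left alone. Origin: on its underside, on its long axis.
- brush: Brush lying flat and loose along its x. A bystander, to be left alone. Origin: on its underside, on its long axis.
- square: Dark steel L-shaped square, arms 90 and 80 mm long, 20 mm wide, 15 mm thick, lying loose; its x runs along the 90 mm arm. A bystander, to be left alone. Origin: centre of its underside.
- disc: Grey grinding disc, 115 mm across, 6 mm thick, lying loose. A bystander, to be left alone. Origin: centre of its underside.
- spray: Bottle, 56 mm across and 160 mm tall, standing loose. A bystander, to be left alone. Origin: centre of its underside.

How it is judged (in metres and radians):
On the way, in this order (a step that is already met when the one before it is completed fails the run):
1. the shutter of the single-socket box is pushed open (value of joint single_shutter above 0.052 m), for 0.1 s.
2. its sunken key is pressed fully home and kept there (value of joint single_key above 0.004 m), for 0.5 s.
At the end, for the whole second after the job is handed in: The single-socket box's shutter is shut to within 6 mm, its key has been pressed (over 4 of its 5 mm for half a second) and is up again, the other box's key is up, and no bystander is more than 30 mm from where it started (value of joint single_shutter below 0.006 m and value of joint each of single_key, double_key below 0.001 m and distance of each of tin, tape, wrench, brush, square, disc, spray from where it was at the start of the episode below 0.03 m); the robot touches nothing.
It fails at once if the tab is pinched: both its broad sides pressed by the fingers at once (over 2 N each) ((contact force between the fingers and single_shutter_c1 above 2 N and contact force between the fingers and single_shutter_c2 above 2 N) or (contact force between the fingers and double_shutter_c1 above 2 N and contact force between the fingers and double_shutter_c2 above 2 N)).
It fails at once if the other power box's key is pressed (over 2 mm) or its shutter slid more than 10 mm (value of joint double_key above 0.002 m or distance of double_tab_top from where it was at the start of the episode above 0.01 m).
It fails at once if a bystander is shoved, lifted or carried more than 30 mm (distance of any of tin, tape, wrench, brush, square, disc, spray from where it was at the start of the episode above 0.03 m).
It also fails if it takes over 51 s, if anything falls off the work surface, if the arm or the gripper's body presses on something with over 40 N, if the wrist force passes 120 N, or if a joint passes its speed limit or range.

ROBOT

A 6-joint arm with a two-finger parallel gripper is mounted at the origin on the work surface. World frame = base frame: x ahead of the robot, y to its left, z up, the work surface at z = 0. Lengths are in mm, angles in rad, forces in N, time in s.
With the tool pointing down it reaches from about 350 to 775 mm from the base axis. Payload 7.3 kg.
Tool frame: the origin (TCP) lies on the centre line of the jaws, within the pads' length; the fingertips stand 22 mm ahead of it and the grasp point (between the pads) lies 3 mm ahead of it; z points along the fingers, y is the direction in which the jaws open and shut (so a half turn about z gives the same grasp; the last joint's range is limited). The gripper opens to 92 mm and grips with 3 to 60 N. Pads are 19 mm wide; open, the fingers measure 130 mm over their backs; the gripper's body (75 mm by 190 mm) begins 47 mm behind the grasp point.
Start: joints at [-1.488, 0.342, 1.524, -0, 1.275, -0.146], TCP at [119.096, -511.333, 227.641] pointing down, gripper open.
Joint ranges: [-2.53, 2.53], [-0.77, 2.02], [0.04, 2.7], [-1, 4.14], [0.28, 2.66], [-3.11, 3.11]. Speed limits (rad/s): [2.57, 2.57, 3.14, 3.14, 3.14, 3.14].

INTERFACE

Orientations are given as [roll, pitch, yaw] about the fixed x, y, z axes, in that order (R = Rz(yaw) Ry(pitch) Rx(roll)).
In Python, from plant import get_obs, capture, bot, spot_in gives the robot as it stands.
- The arm moves only by the shell command python3 -m handwheel 'ROWS' [OPENING]. ROWS is JSON, a list of rows, each a list of 2 entries, a list of its own where there are three numbers: the shift along the world's x, y, z in mm, then the turn, a rotation vector about the world's x, y, z in rad. In form: [[[x, y, z], [wx, wy, wz]], ...]. A call has 1 to 12 rows; each row shifts and turns the commanded pose from where the row before left it; what a row does not reach is not made up. A row lasts 1/8 s, in which the tool goes at most 62.5 mm and 10.7 degrees, less where a joint would pass 70% of its speed; a pose out of reach is approached as far as the arm can. A call is refused whole if a number of a shift passes 62.5 or a number of a turn 0.188, either way. A call with a gripper value outside its range is refused whole. OPENING is the closure, from 0 (fully open) to 1 (shut), set as the call begins (- or left out, the last holds). The fingers move at their own pace and stop on an object; the grip force is fixed at half the most. Time passes only in rows, so rows that do not move let the fingers close. It gives the time, the measured TCP pose, the force and the opening at its end, in the units of the state.
- get_obs(): the state, without advancing time (a new reading comes with each control period).
- capture(name): name is "scene" or "top"; returns a dict with "img" (400x640x3 uint8, red, green, blue), "fx", "fy", "cx", "cy" (pixels), "cam_to_world" (4x4, takes a point from camera to world coordinates). Camera axes: x right, y up, looking along -z (the intrinsics and any distortion apply to the point x, -y, -z); pixel columns grow to the right and rows downward; lengths in mm; the calibration is good to about 2 mm. A picture is of the moment at which its call begins. There is no depth.
- bot.close_job(): hands the job in, once; it reports no verdict.
Trained networks look in the newest picture that a camera, given by its name, has taken for a name from the list of things; names that differ only in an ending like _2 or _b are one class to them, and where a whole thing is asked for, a point or a joint stands for the part that bears it (a point fixed in the world has none). Each returns a list of dicts, best first, with "score" (0 to 1); they miss things now and then, are a little off and sometimes report something else, mostly with a low value. They report only what shows in the picture. A call takes as long as a camera call.
- spot_in(thing, camera): "xyz" ([x, y, z] in mm, in the coordinates of the camera as it stood for that picture, good to about 4 mm: the middle of the surface that is visible of it).
The state is a dict: "time": time; "joint_positions": joint angles; "dq": joint speeds; "tau": joint torques, N m; "tool_pos": TCP position; "tcp_rot": TCP orientation; "contact_force": force on the tool from outside, world axes, zero at the start; "moment": the same for the moment, N m; "grip_width": finger opening in mm.
Only numpy, scipy, OpenCV 4.12 (cv2) and the standard library are available. Lean on these libraries where they do the work, as an engineer would, in place of code of your own. Each camera call takes 0.05 s, during which the arm holds its last target. There are 200 camera calls.

## Working session

There is one attempt and no reset: what is moved stays moved. The work goes in short steps, Python scripts to look and compute and a shell command to move; the robot and the scene stay as the last step left them, time stands still between calls to the robot, and variables do not carry over. Pictures are saved under pics/ and viewed, about 8 in all and at most 12, crops included, and the job is handed in when it is done.

```bash
mkdir -p pics; cat > h.py <<'E'
import numpy as np,cv2
from plant import get_obs,capture,bot,spot_in
def world(c,p): return (np.array(c["cam_to_world"])@np.r_[p,1])[:3]
def ray(c,u,v,z):
    T=np.array(c["cam_to_world"]);d=T[:3,:3]@np.array([(u-c["cx"])/c["fx"],-(v-c["cy"])/c["fy"],-1]);o=T[:3,3]
    return o+d*(z-o[2])/d[2]
def proj(c,P):
    T=np.array(c["cam_to_world"]);q=T[:3,:3].T@(np.array(P)-T[:3,3])
    return c["cx"]+c["fx"]*q[0]/-q[2], c["cy"]+c["fy"]*q[1]/q[2]
E
python3 - <<'E'
from h import *
for n in("top","scene"):
    c=capture(n);cv2.imwrite(f"pics/{n}0.png",c["img"][:,:,::-1])
    print(n,[k for k in c],np.round(c["cam_to_world"],2).tolist(),c["fx"])
    for t in("single_box","single_tab_top","double_box","double_tab_top"):
        for d in spot_in(t,n)[:2]: print(t,round(d["score"],2),world(c,d["xyz"]).round(0),np.round(proj(c,world(c,d["xyz"]))))
print(get_obs())
E
```

```text
top ['img', 'fx', 'fy', 'cx', 'cy', 'cam_to_world'] [[0.01, 0.98, -0.18, 394.95], [-1.0, 0.02, 0.02, -22.95], [0.02, 0.18, 0.98, 978.07], [0.0, 0.0, 0.0, 1.0]] 363.76859589937635
single_box 0.62 [500. 202.  64.] [221. 222.]
single_box 0.21 [ 477. -303.   73.] [422. 233.]
single_tab_top 0.57 [484. 146.  67.] [242. 228.]
double_box 0.97 [ 484. -229.   62.] [392. 231.]
double_tab_top 0.9 [ 480. -297.   68.] [419. 232.]
double_tab_top 0.55 [749.  67. 100.] [276. 124.]
scene ['img', 'fx', 'fy', 'cx', 'cy', 'cam_to_world'] [[-0.74, -0.52, 0.42, 966.27], [0.67, -0.56, 0.49, 416.22], [-0.02, 0.64, 0.77, 776.67], [0.0, 0.0, 0.0, 1.0]] 383.7555576551246
single_box 0.57 [519. 225.  64.] [424. 253.]
single_tab_top 0.75 [487. 157.  66.] [409. 225.]
double_box 0.75 [ 507. -199.   64.] [302. 151.]
double_tab_top 0.65 [ 489. -297.   75.] [284. 128.]
{'time': 0.5, 'joint_positions': array([-1.48797189e+00,  3.42008912e-01,  1.52421165e+00,  3.29689521e-05,
        1.27539188e+00, -1.46014780e-01]), 'dq': array([ 3.34580025e-05,  1.82498860e-06,  3.52621386e-04, -3.48697592e-04,
        1.20535319e-03, -2.46289069e-04]), 'tau': array([-2.44452503e-04, -4.30812407e+01, -2.44311422e+01,  7.16224057e-02,
        4.89563041e-02, -2.86681347e-05]), 'tool_pos': array([ 119.11628189, -511.27840256,  227.59684354]), 'tcp_rot': array([-3.14157767e+00, -3.40832121e-05,  2.28829621e-01]), 'contact_force': array([-0.06599965,  0.65423621, -0.06400553]), 'moment': array([-0.02483352,  0.05506809, -0.01603098]), 'grip_width': 91.55227459656453}
```

View pics/top0.png

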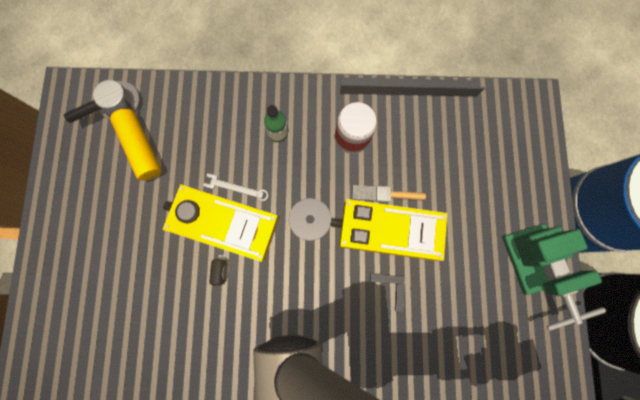

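View pics/scene0.png

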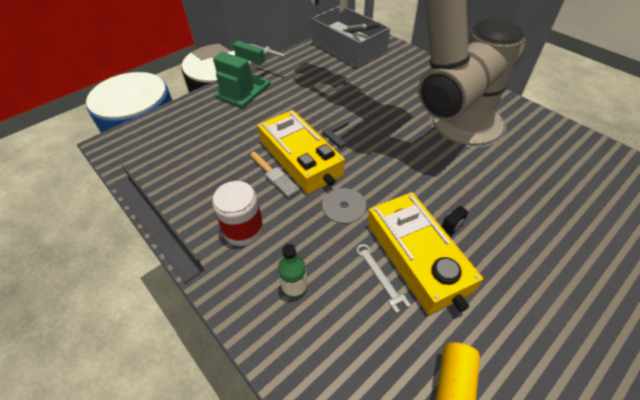

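The single-socket box is the left one in the top view, around (220,222); its shutter is around (242,230). I'll enlarge both views for corner measurement.

```bash
python3 - <<'E'
import cv2,numpy as np
a=cv2.imread("pics/top0.png")[175:270,155:285]; b=cv2.imread("pics/scene0.png")[185:315,360:490]
cv2.imwrite("pics/c1.png",cv2.resize(a,None,fx=6,fy=6,interpolation=cv2.INTER_CUBIC))
cv2.imwrite("pics/c2.png",cv2.resize(b,None,fx=4.6,fy=4.6,interpolation=cv2.INTER_CUBIC))
E
```

```text
(no output)
```

View pics/c1.png

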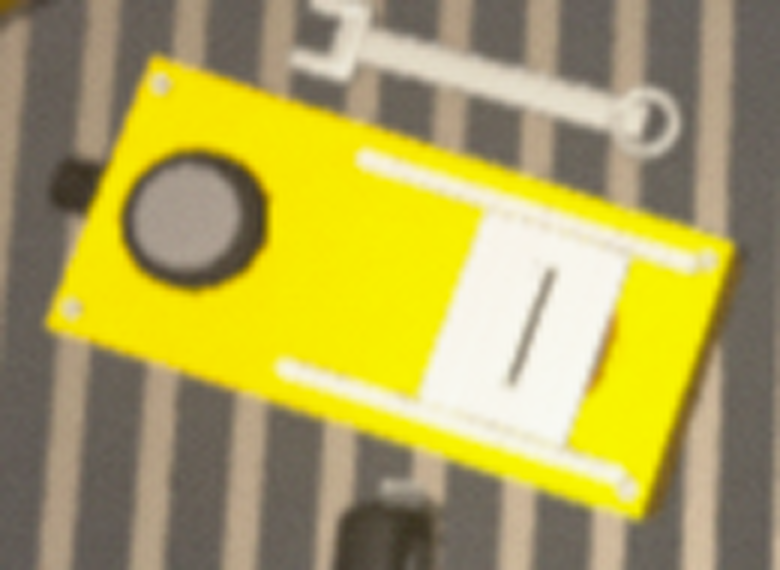

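View pics/c2.png

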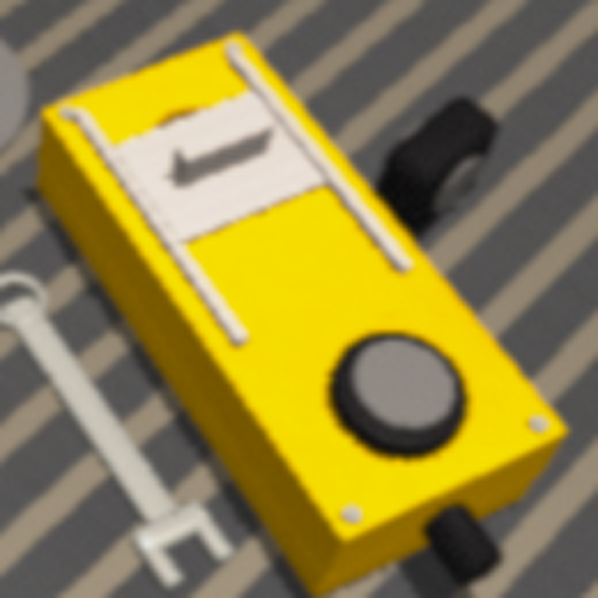

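Crop pixels of the box's top corners: top view (152,57), (735,245), (640,520), (47,327); scene view (42,112), (243,35), (567,430), (343,540). The shutter is ajar with a sliver of the well showing on the right edge. Fitting the pose.

```bash
cat >> h.py <<'E'
def fitbox(ct,cs):
    from scipy.optimize import least_squares
    f=lambda u,s,o:(np.array(u)+.5)/s-.5+o
    # order: (+x... ) corners local (x,y): A socket end far side, B well end far, C well end near, D socket end near
    L=np.array([[60,130,65],[60,-130,65],[-60,-130,65],[-60,130,65.]])
    T=f([[152,57],[735,245],[640,520],[47,327]],6,np.array([155,175]))
    S=f([[343,540],[42,112],[243,35],[567,430]],4.6,np.array([360,185]))
    def W(p,l):
        c,s=np.cos(p[2]),np.sin(p[2]);l=np.array(l);return np.array([p[0]+c*l[0]-s*l[1],p[1]+s*l[0]+c*l[1],l[2]])
    r=lambda p,cams:np.concatenate([np.array(proj(c,W(p,l)))-q for c,Q in cams for l,q in zip(L,Q)])
    for cams in ([(ct,T)],[(cs,S)],[(ct,T),(cs,S)]):
        o=least_squares(lambda p:r(p,cams),[495,190,-.2]);print(o.x.round(3),np.abs(o.fun).max().round(2))
    return o.x,W
E
python3 - <<'E'
from h import *
ct=capture("top");cs=capture("scene")
p,W=fitbox(ct,cs)
c,s=np.cos(p[2]),np.sin(p[2])
f=lambda u,sc,o:(np.array(u)+.5)/sc-.5+np.array(o)
def loc(w): d=w[:2]-p[:2];return np.round([c*d[0]+s*d[1],-s*d[0]+c*d[1]],1)
for cc,pts,sc,o in((ct,[(485,208),(630,262),(565,445),(420,398),(550,268),(512,385)],6,(155,175)),(cs,[(118,148),(252,92),(328,183),(188,242)],4.6,(360,185))):
    for q in pts: print(q,loc(ray(cc,*f(q,sc,o),92 if q in((550,268),(512,385)) else 70)))
for l in ([0,-75,40],[0,-75,92],[0,-13,92]): print(l,W(p,l).round(1))
for n,cc in(("tape","top"),("wrench","top"),("tin","top"),("spray","top"),("disc","top"),("disc","scene")):
    C=ct if cc=="top" else cs
    for d in spot_in(n,cc)[:1]: print(n,round(d["score"],2),world(C,d["xyz"]).round(0),loc(world(C,d["xyz"])))
E
```

```text
[ 4.99242e+02  2.03128e+02 -2.97000e-01] 0.27
[ 4.99183e+02  2.03786e+02 -2.97000e-01] 0.5
[ 4.9920e+02  2.0351e+02 -2.9700e-01] 0.61
(485, 208) [ 42.2 -26.9]
(630, 262) [ 39.2 -92. ]
(565, 445) [-40.3 -91.7]
(420, 398) [-40.4 -28.7]
(550, 268) [ 25.2 -65.7]
(512, 385) [-24.1 -67.2]
(118, 148) [ 40.2 -88.9]
(252, 92) [-39.9 -90.2]
(328, 183) [-41.2 -25.8]
(188, 242) [ 39.2 -25.8]
[0, -75, 40] [477.3 131.8  40. ]
[0, -75, 92] [477.3 131.8  92. ]
[0, -13, 92] [495.4 191.1  92. ]
tape 0.74 [483. 150.  70.] [  0.3 -56.3]
wrench 0.83 [601. 182.   3.] [104.1   9.1]
tin 0.75 [ 737. -135.  130.] [ 326.6 -253.9]
spray 0.82 [750.  71. 102.] [278.3 -53.5]
disc 0.85 [521. -22.   5.] [  86.9 -209.6]
disc 0.85 [518. -13.   5.] [  81.6 -201. ]
```

```bash
python3 -m handwheel '[[[40,45,0],[0,0,0]],[[40,45,0],[0,0,0]],[[40,45,0],[0,0,0.174]],[[40,45,0],[0,0,0.174]],[[40,45,0],[0,0,0.174]],[[40,45,0],[0,0,0.174]],[[18,57,0],[0,0,0.174]],[[18,57,0],[0,0,0.174]],[[18,57,0],[0,0,0]],[[18,57,0],[0,0,0]],[[18,57,0],[0,0,0]],[[18,57,0],[0,0,0]]]' 1
```

```text
time: 2.4
tool_pos: [467.5, 102.7, 227.9]
tcp_rot: [3.141, -0.0, 1.273]
contact_force: [0.9, -1.7, 0.5]
grip_width: 0.3
```

```bash
python3 -m handwheel '[[[0.3,0.1,-42],[0,0,0]],[[0.3,0.1,-42],[0,0,0]],[[0.3,0.1,-42],[0,0,0]],[[0,0,0],[0,0,0]],[[1.8,5.7,0],[0,0,0]],[[1.8,5.7,0],[0,0,0]],[[1.8,5.7,0],[0,0,0]],[[1.8,5.7,0],[0,0,0]],[[1.8,5.7,0],[0,0,0]],[[1.8,5.7,0],[0,0,0]],[[0,0,0],[0,0,0]]]'
python3 - <<'E'
from h import *
for n in("top","scene"):
    c=capture(n);cv2.imwrite(f"pics/{n}1.png",c["img"][:,:,::-1])
a=cv2.imread("pics/scene1.png")[150:310,340:500]
cv2.imwrite("pics/c3.png",cv2.resize(a,None,fx=3.7,fy=3.7,interpolation=cv2.INTER_CUBIC))
E
```

```text
time: 3.78
tool_pos: [478.9, 135.6, 101.6]
tcp_rot: [3.142, 0.0, 1.273]
contact_force: [0.5, -0.9, -0.8]
grip_width: 0.3
```

View pics/c3.png

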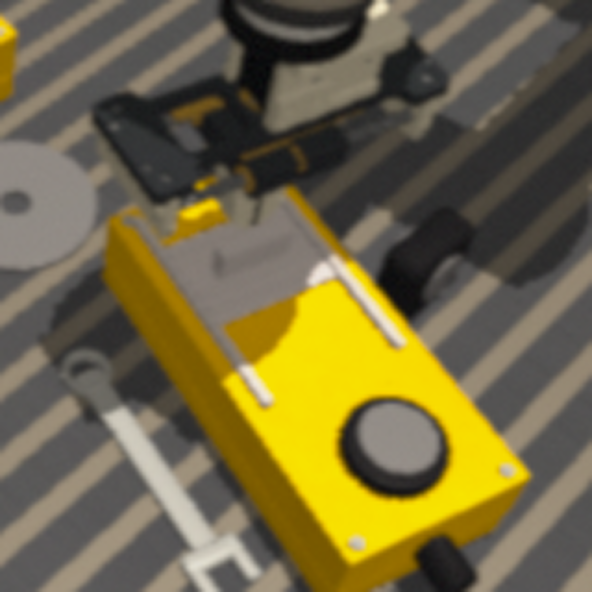

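The fingers stand behind the tab at crop (240,255), aligned with it and touching or nearly so. Continue pushing.

```bash
python3 -m handwheel '[[[1.7,5.4,0],[0,0,0]],[[1.7,5.4,0],[0,0,0]],[[1.7,5.4,0],[0,0,0]],[[1.7,5.4,0],[0,0,0]],[[1.7,5.4,0],[0,0,0]],[[1.7,5.4,0],[0,0,0]],[[1.7,5.4,0],[0,0,0]],[[1.3,4.3,0],[0,0,0]],[[0,0,0],[0,0,0]]]'
```

```text
time: 5.0
tool_pos: [492.0, 177.6, 101.6]
tcp_rot: [3.142, 0.0, 1.273]
contact_force: [0.2, -0.2, -0.2]
grip_width: 0.8
```

```bash
python3 -m handwheel '[[[0.3,1,0],[0,0,0]],[[0.3,1,0],[0,0,0]],[[0.3,1,0],[0,0,0]],[[0,0,0],[0,0,0]]]'
```

```text
time: 5.5
tool_pos: [492.9, 180.3, 101.6]
tcp_rot: [3.141, 0.0, 1.273]
contact_force: [0.0, 0.1, 0.2]
grip_width: 0.7
```

```bash
python3 - <<'E'
from h import *
for n in("top","scene"):
    c=capture(n);cv2.imwrite(f"pics/{n}2.png",c["img"][:,:,::-1])
    for t in ("single_tab_top","single_key_top"):
        for d in spot_in(t,n)[:1]: print(t,round(d["score"],2),world(c,d["xyz"]).round(0))
a=cv2.imread("pics/scene2.png")[150:310,340:500]
b=cv2.imread("pics/top2.png")[170:270,155:285]
a=cv2.resize(a,(400,400),interpolation=cv2.INTER_CUBIC);b=cv2.resize(b,(400,308),interpolation=cv2.INTER_CUBIC)
o=np.zeros((400,800,3),np.uint8);o[:,:400]=a;o[:308,400:]=b;cv2.imwrite("pics/c4.png",o)
E
```

```text
single_tab_top 0.87 [483. 143.  69.]
single_tab_top 0.62 [494. 166.  67.]
```

View pics/c4.png

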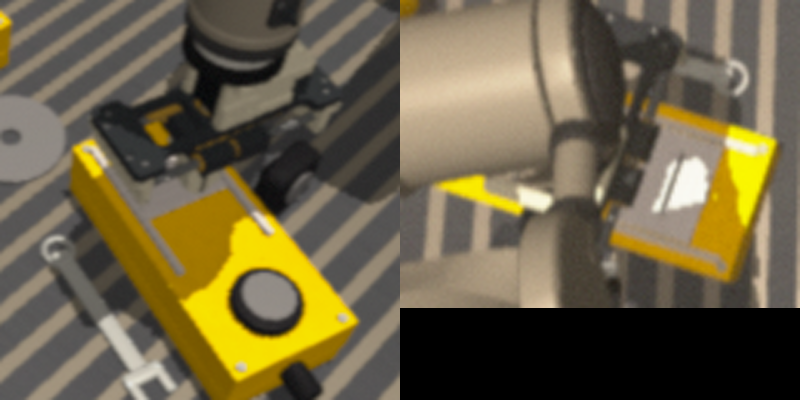

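The shutter has not moved: the tab is still at its original pixels, and the fingers seem to have passed over it. I'll overlay the expected fingertip points to check.

```bash
python3 - <<'E'
from h import *
c=capture("scene");c2=capture("top")
S=5
def mk(n,c,x0,y0,w,h,T,S):
    a=cv2.resize(cv2.imread(n)[y0:y0+h,x0:x0+w],None,fx=S,fy=S,interpolation=cv2.INTER_CUBIC)
    for z,col in((-22,(0,0,255)),(0,(255,0,0))):
      P=[]
      for sx,sy in((1,1),(1,-1),(-1,-1),(-1,1)):
        u=np.array([.956,-.293,0])*19*sx+np.array([.293,.956,0])*9.5*sy
        q=proj(c,np.array(T)+u+[0,0,z]);P.append([(q[0]-x0)*S,(q[1]-y0)*S])
      cv2.polylines(a,[np.int32(P)],True,col,1)
    return a
a=mk("pics/scene1.png",c,360,170,80,80,[478.9,135.6,101.6],5)
b=mk("pics/scene2.png",c,360,170,80,80,[492.9,180.3,101.6],5)
cv2.imwrite("pics/c5.png",np.hstack([a,b]))
print(get_obs()["tool_pos"],get_obs()["joint_positions"].round(3))
E
```

```text
[492.89335708 180.24360926 101.63420844] [ 0.205  0.478  1.696 -0.     0.968  0.503]
```

View pics/c5.png

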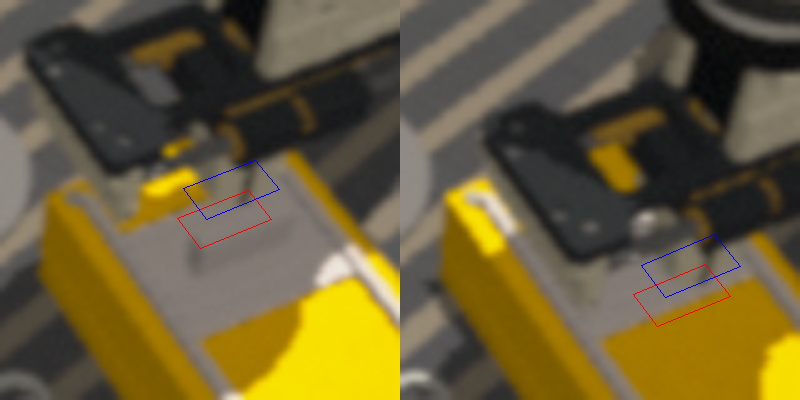

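The real fingertips are about at the TCP height (blue), not 22 mm ahead (red), so they swept over the tab without touching. I'll go back behind the tab and touch the bare box top lightly to measure the real tip length.

```bash
python3 -m handwheel '[[[0,0,40],[0,0,0]],[[-13,-42,0],[0,0,0]],[[-13,-42,0],[0,0,0]],[[0,0,-35],[0,0,0]],[[0,0,-5],[0,0,0]],[[0,0,0],[0,0,0]]]'
python3 -m handwheel '[[[0,0,-4],[0,0,0]],[[0,0,-4],[0,0,0]],[[0,0,0],[0,0,0]]]'
python3 - <<'E'
from h import *
c=capture("scene");cv2.imwrite("pics/scene3.png",c["img"][:,:,::-1])
cv2.imwrite("pics/c6.png",cv2.resize(c["img"][130:230,340:460,::-1],None,fx=6,fy=6,interpolation=cv2.INTER_CUBIC))
t=get_obs()["tool_pos"];print(t,[np.round((np.array(proj(c,t-[0,0,z]))-[340,130])*6) for z in(0,10,22)])
E
```

```text
time: 6.65
tool_pos: [467.1, 96.6, 101.9]
tcp_rot: [-3.141, 0.0, 1.273]
contact_force: [-0.4, 0.3, 0.5]
grip_width: 0.5
time: 7.02
tool_pos: [466.8, 96.5, 93.5]
tcp_rot: [-3.141, 0.0, 1.273]
contact_force: [-0.3, -0.8, -1.3]
grip_width: 0.7
[466.88104933  96.41604542  93.66205349] [array([336., 405.]), array([333., 422.]), array([329., 441.])]
```

View pics/c6.png

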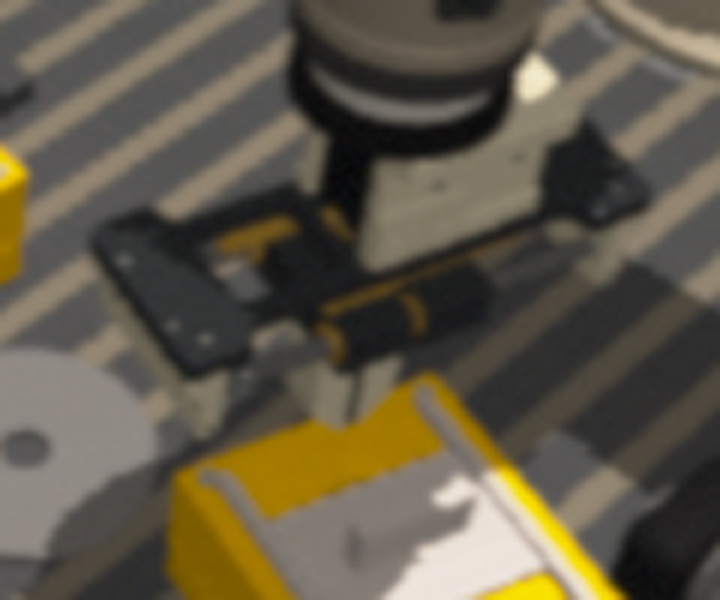

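Closed fingertips are at crop (345,425), just above the box's near end; the body's end skirts at (205,430) and (600,270) hang outside the box's sides. Feel down for the box top.

```bash
python3 -m handwheel '[[[0,0,-3],[0,0,0]],[[0,0,0],[0,0,0]]]'; python3 -m handwheel '[[[0,0,-3],[0,0,0]],[[0,0,0],[0,0,0]]]'; python3 - <<'E'
from h import *
c=capture("scene");cv2.imwrite("pics/scene4.png",c["img"][:,:,::-1])
t=get_obs()["tool_pos"];R=[.956,-.293]
d=spot_in("tape","scene")[:2]
print([(world(c,k["xyz"]).round(),round(k["score"],2)) for k in d], "tape ground",ray(c,456,220,30).round(), ray(c,444,232,0).round())
# skirt bottom at crop(205,435): solve height for local x=+95 (TCP was 93.7)
T=np.array([466.9,96.4,93.7]); q=np.array([205,435])/6+[340,130]
for s in (90,95):
  for z in(0,15,30,45): print(s,z,(np.array(proj(c,T+[R[0]*s,R[1]*s,z]))-q).round(1))
E
```

```text
time: 7.32
tool_pos: [466.8, 96.3, 90.5]
tcp_rot: [-3.141, 0.0, 1.273]
contact_force: [0.3, 1.5, -0.4]
grip_width: 0.3
time: 7.58
tool_pos: [466.7, 96.2, 87.4]
tcp_rot: [-3.141, 0.0, 1.273]
contact_force: [-0.2, 0.1, -0.1]
grip_width: 0.5
[(array([390., 212.,  52.]), 0.68)] tape ground [369. 211.  30.] [396. 204.   0.]
90 0 [-12.3   8.3]
90 15 [-11.9   4.1]
90 30 [-11.5  -0.1]
90 45 [-11.1  -4.5]
95 0 [-14.3   9. ]
95 15 [-13.9   4.9]
95 30 [-13.5   0.6]
95 45 [-13.1  -3.8]
```

```bash
python3 -m handwheel '[[[0,0,-2],[0,0,0]],[[0,0,0],[0,0,0]]]'; python3 -m handwheel '[[[0,0,-2],[0,0,0]],[[0,0,0],[0,0,0]]]';  python3 -m handwheel '[[[0,0,-2],[0,0,0]],[[0,0,0],[0,0,0]]]'
```

```text
time: 7.92
tool_pos: [466.8, 96.3, 85.5]
tcp_rot: [-3.141, 0.0, 1.273]
contact_force: [0.1, -0.1, 0.6]
grip_width: 0.4
time: 8.18
tool_pos: [466.8, 96.3, 83.5]
tcp_rot: [-3.141, 0.0, 1.273]
contact_force: [-0.1, -0.0, -0.1]
grip_width: 0.5
time: 8.43
tool_pos: [466.8, 96.3, 81.5]
tcp_rot: [-3.141, 0.0, 1.273]
contact_force: [-0.4, 0.3, -1.5]
grip_width: 0.3
```

```bash
for i in 1 2 3 4; do python3 -m handwheel '[[[0,0,-2],[0,0,0]],[[0,0,0],[0,0,0]]]' | grep -E "pos|force"; done
```

```text
tool_pos: [466.8, 96.3, 79.5]
contact_force: [-1.2, 0.3, 0.2]
tool_pos: [466.8, 96.2, 77.5]
contact_force: [-0.4, -0.2, 0.3]
tool_pos: [466.8, 96.3, 75.5]
contact_force: [0.0, -0.6, -0.3]
tool_pos: [466.8, 96.2, 73.5]
contact_force: [-1.3, 0.6, -0.6]
```

```bash
for i in 1 2; do python3 -m handwheel '[[[0,0,-2],[0,0,0]],[[0,0,0],[0,0,0]]]' | grep -E "pos|force"; done; python3 - <<'E'
from h import *
c=capture("scene");cv2.imwrite("pics/scene5.png",c["img"][:,:,::-1])
a=cv2.resize(c["img"][150:230,350:450,::-1],None,fx=7,fy=7,interpolation=cv2.INTER_CUBIC)
t=get_obs()["tool_pos"]
for z in(0,10,22):
  q=(np.array(proj(c,t-[0,0,z]))-[350,150])*7;cv2.circle(a,tuple(int(v) for v in q),3,(0,0,255),-1)
cv2.imwrite("pics/c7.png",a)
E
```

```text
tool_pos: [466.8, 96.3, 71.5]
contact_force: [0.3, 0.9, -0.1]
tool_pos: [466.8, 96.3, 69.5]
contact_force: [1.1, 0.1, -0.5]
```

View pics/c7.png

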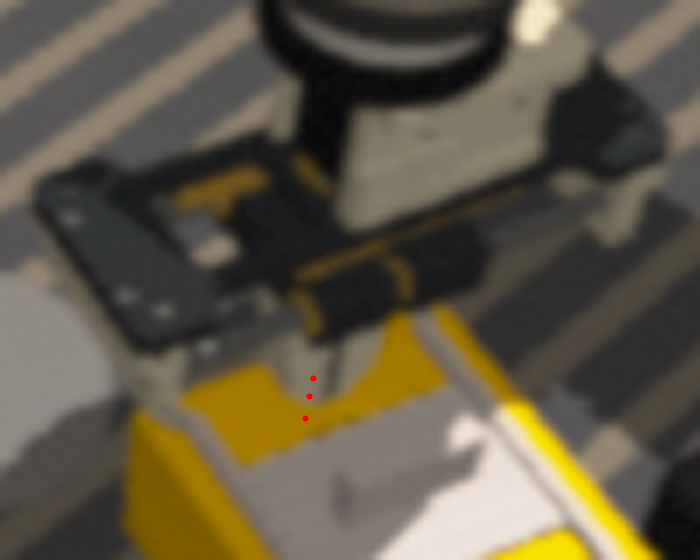

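Fingertips (crop (330,390)) are still above the box top, so the tool really sits about 20 mm higher than its reading suggests; xy agrees. Continue feeling down.

```bash
for i in 1 2 3; do python3 -m handwheel '[[[0,0,-2],[0,0,0]],[[0,0,0],[0,0,0]]]' | grep -E "pos|force"; done
```

```text
tool_pos: [466.8, 96.3, 67.5]
contact_force: [-0.4, -0.3, -0.1]
tool_pos: [467.0, 96.3, 66.2]
contact_force: [-1.3, 0.2, 6.5]
tool_pos: [467.1, 96.3, 66.0]
contact_force: [-8.0, 0.2, 26.4]
```

```bash
for i in 1 2; do python3 -m handwheel '[[[0,0,-2],[0,0,0]],[[0,0,0],[0,0,0]]]' | grep -E "pos|force"; done
```

```text
tool_pos: [467.2, 96.3, 65.9]
contact_force: [-15.2, -1.7, 46.8]
tool_pos: [467.2, 96.3, 65.7]
contact_force: [-20.7, -2.2, 66.2]
```

Contact at TCP z ≈ 66.3, i.e. the tips are only ~1.3 mm ahead of the TCP. Lift and push the tab with tips at ~z 77.

```bash
python3 -m handwheel '[[[0,0,10],[0,0,0]],[[0,0,9],[0,0,0]],[[0,0,0],[0,0,0]],[[3,9,0],[0,0,0]],[[3,9,0],[0,0,0]],[[1.8,5.7,0],[0,0,0]],[[1.8,5.7,0],[0,0,0]],[[1.8,5.7,0],[0,0,0]],[[1.8,5.7,0],[0,0,0]]]'
```

```text
time: 12.35
tool_pos: [480.0, 137.1, 78.5]
tcp_rot: [-3.141, 0.001, 1.273]
contact_force: [-0.4, -2.7, 0.8]
grip_width: 0.5
```

```bash
for i in 1 2; do python3 -m handwheel '[[[1.8,5.7,0],[0,0,0]],[[1.8,5.7,0],[0,0,0]]]' | grep -E "pos|force"; done
```

```text
tool_pos: [483.5, 148.7, 78.5]
contact_force: [-1.6, -2.3, 0.5]
tool_pos: [487.1, 160.2, 78.6]
contact_force: [-1.5, -1.7, 0.6]
```

```bash
python3 -m handwheel '[[[1.8,5.7,0],[0,0,0]],[[1.8,5.7,0],[0,0,0]]]' | grep -E "pos|force";  python3 -m handwheel '[[[0.9,2.9,0],[0,0,0]],[[0.6,1.9,0],[0,0,0]],[[0,0,0],[0,0,0]]]' | grep -E "pos|force";python3 -m handwheel '[[[0.3,1,0],[0,0,0]],[[0.3,1,0],[0,0,0]],[[0,0,0],[0,0,0]]]' | grep -E "pos|force"
```

```text
tool_pos: [490.8, 171.7, 78.5]
contact_force: [-2.4, -2.5, -0.2]
tool_pos: [492.8, 176.3, 78.7]
contact_force: [-0.5, 0.0, -0.6]
tool_pos: [493.0, 176.9, 78.8]
contact_force: [-1.5, -6.3, 2.0]
```

Force rose at tool local y = −27, which is the expected end stop. Move back over the well and look.

```bash
python3 -m handwheel '[[[-2,-6,0],[0,0,0]],[[-7,-21,8],[0,0,0]],[[-7,-20,7],[0,0,0]],[[0,0,0],[0,0,0]],[[0,0,0],[0,0,0]]]'; python3 - <<'E'
from h import *
c=capture("scene");cv2.imwrite("pics/scene6.png",c["img"][:,:,::-1]);t=get_obs()["tool_pos"];print(t)
d=capture("top")
x,y=355,165;S=7
a=cv2.resize(c["img"][y:y+80,x:x+85,::-1],None,fx=S,fy=S,interpolation=cv2.INTER_CUBIC)
p=[499.2,203.5];X=np.array([.9562,-.2927]);Y=np.array([.2927,.9562])
def dr(pts,col): cv2.polylines(a,[np.int32([(np.array(proj(c,q))-[x,y])*S for q in pts])],True,col,1)
cw=np.array(p)-75*Y
dr([np.r_[cw+25*(np.cos(k)*X+np.sin(k)*Y),65] for k in np.linspace(0,6.28,40)],(0,0,255))
dr([np.r_[cw+13*(np.cos(k)*X+np.sin(k)*Y),40] for k in np.linspace(0,6.28,40)],(255,0,0))
dr([np.r_[t[:2]+i*19*X+j*9.5*Y,t[2]-1.3] for i,j in((1,1),(1,-1),(-1,-1),(-1,1))],(0,160,0))
cv2.imwrite("pics/c8.png",a)
E
```

```text
time: 14.48
tool_pos: [477.4, 131.5, 93.7]
tcp_rot: [3.141, -0.001, 1.272]
contact_force: [0.5, -0.3, -0.6]
grip_width: 0.8
[477.34033234 131.59679045  93.57416524]
```

View pics/c8.png

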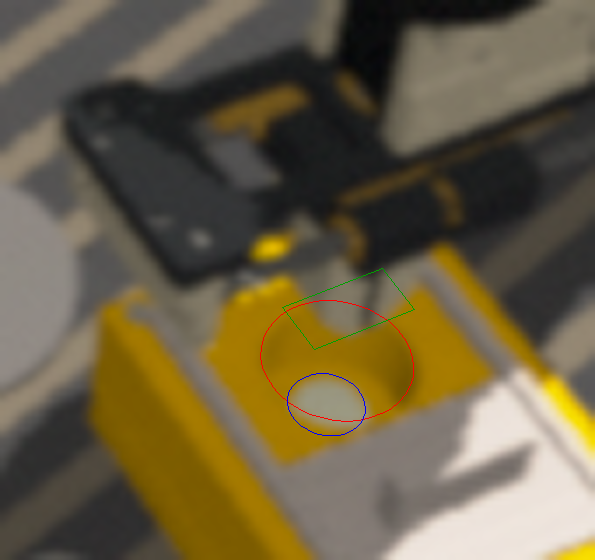

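The well (red) and key (blue) circles fit the picture, fingers centred over the well at (350,315). Descend.

```bash
python3 -m handwheel '[[[0,0.2,-10],[0,0,0]],[[0,0,-10],[0,0,0]],[[0,0,-8],[0,0,0]],[[0,0,-6],[0,0,0]],[[0,0,-6],[0,0,0]],[[0,0,-6],[0,0,0]],[[0,0,-4],[0,0,0]],[[0,0,0],[0,0,0]]]'|grep -E "pos|force";python3 -m handwheel '[[[0,0,-2],[0,0,0]],[[0,0,-2],[0,0,0]],[[0,0,0],[0,0,0]]]'|grep -E "pos|force"
```

```text
tool_pos: [476.9, 131.2, 43.4]
contact_force: [0.7, 0.6, 0.3]
tool_pos: [477.2, 131.3, 39.8]
contact_force: [-0.8, 0.1, 2.3]
```

```bash
for i in 1 2; do python3 -m handwheel '[[[0,0,-1],[0,0,0]],[[0,0,-1],[0,0,0]],[[0,0,0],[0,0,0]]]'|grep -E "pos|force"; done; python3 -m handwheel '[[[0,0,-1],[0,0,0]],[[0,0,-0.5],[0,0,0]],[[0,0,0],[0,0,0]]]'|grep -E "pos|force"
```

```text
tool_pos: [477.2, 131.3, 37.8]
contact_force: [-0.3, 0.0, 3.6]
tool_pos: [477.3, 131.3, 36.1]
contact_force: [-1.8, -0.2, 8.4]
tool_pos: [477.3, 131.3, 35.7]
contact_force: [-4.2, -0.2, 20.2]
```

Firmly on the stop (20 N, no longer descending). Hold for 1 s, then lift straight out.

```bash
python3 -m handwheel '[[[0,0,0],[0,0,0]],[[0,0,0],[0,0,0]],[[0,0,0],[0,0,0]],[[0,0,0],[0,0,0]],[[0,0,0],[0,0,0]],[[0,0,0],[0,0,0]],[[0,0,0],[0,0,0]],[[0,0,0],[0,0,0]]]';python3 -m handwheel '[[[0,0,3],[0,0,0]],[[0,0,6],[0,0,0]],[[0,0,10],[0,0,0]],[[0,0,15],[0,0,0]],[[0,0,20],[0,0,0]],[[0,0,20],[0,0,0]],[[0,0,6],[0,0,0]],[[0,0,0],[0,0,0]]]'
```

```text
time: 18.08
tool_pos: [477.3, 131.3, 35.7]
tcp_rot: [3.14, -0.0, 1.273]
contact_force: [-5.0, -1.9, 19.6]
grip_width: 0.3
time: 19.08
tool_pos: [477.0, 131.3, 114.4]
tcp_rot: [3.141, -0.0, 1.273]
contact_force: [-0.3, -0.9, -0.5]
grip_width: 0.5
```

```bash
python3 -m handwheel '[[[13.5,43.8,0],[0,0,0]],[[13.5,43.8,0],[0,0,0]],[[0,0,0],[0,0,0]],[[0,0,-18],[0,0,0]],[[0,0,-18],[0,0,0]],[[0,0,0],[0,0,0]]]';python3 -m handwheel '[[[-1.8,-5.7,0],[0,0,0]],[[-1.8,-5.7,0],[0,0,0]],[[-1.8,-5.7,0],[0,0,0]],[[-1.8,-5.7,0],[0,0,0]],[[-1.8,-5.7,0],[0,0,0]]]' 
```

```text
time: 19.82
tool_pos: [502.4, 217.7, 76.4]
tcp_rot: [-3.138, 0.003, 1.272]
contact_force: [0.6, -0.1, -0.2]
grip_width: 0.7
time: 20.45
tool_pos: [495.4, 190.1, 78.6]
tcp_rot: [3.14, -0.001, 1.273]
contact_force: [1.1, 1.9, 1.3]
grip_width: 0.7
```

```bash
python3 -m handwheel '[[[-1.8,-5.7,0],[0,0,0]],[[-1.8,-5.7,0],[0,0,0]],[[-1.8,-5.7,0],[0,0,0]],[[-1.8,-5.7,0],[0,0,0]],[[-1.8,-5.7,0],[0,0,0]],[[-1.8,-5.7,0],[0,0,0]],[[-1.2,-3.8,0],[0,0,0]]]'|grep -E "pos|force";python3 -m handwheel '[[[-0.6,-1.9,0],[0,0,0]],[[-0.6,-1.9,0],[0,0,0]],[[0,0,0],[0,0,0]]]'|grep -E "pos|force";python3 -m handwheel '[[[-0.3,-1,0],[0,0,0]],[[-0.3,-1,0],[0,0,0]],[[0,0,0],[0,0,0]]]' | grep -E "pos|force"
```

```text
tool_pos: [482.8, 152.0, 78.1]
contact_force: [2.0, 1.5, -0.4]
tool_pos: [481.8, 148.8, 78.1]
contact_force: [1.7, 2.7, -1.7]
tool_pos: [481.8, 148.6, 78.2]
contact_force: [4.7, 11.8, -3.8]
```

The stop is felt (≈12 N). Back off, lift, move clear and check.

```bash
python3 -m handwheel '[[[3,10,0],[0,0,0]],[[0,0,20],[0,0,0]],[[0,0,40],[0,0,0]],[[0,0,50],[0,0,0]],[[-10,-50,20],[0,0,0]],[[-10,-55,0],[0,0,0]],[[0,-60,0],[0,0,0]],[[0,-60,0],[0,0,0]],[[0,0,0],[0,0,0]]]'; python3 - <<'E'
from h import *
c=capture("scene");d=capture("top")
for n in("tin","tape","wrench","disc","spray","brush","square"):
    r=spot_in(n,"top")[:1];print(n,[(round(k["score"],2),world(d,k["xyz"]).round()) for k in r])
x,y=355,175;S=4
a=cv2.resize(c["img"][y:y+100,x:x+100,::-1],None,fx=S,fy=S,interpolation=cv2.INTER_CUBIC)
p=np.array([499.2,203.5]);X=np.array([.9562,-.2927]);Y=np.array([.2927,.9562])
q=[np.r_[p+i*42*X+(j*32-75)*Y,70] for i,j in((1,1),(1,-1),(-1,-1),(-1,1))]
b=cv2.resize(d["img"][100:300,150:460,::-1],(400,258))
cv2.polylines(a,[np.int32([(np.array(proj(c,k))-[x,y])*S for k in q])],True,(0,0,255),1)
o=np.zeros((400,800,3),np.uint8);o[:,:400]=a;o[:258,400:]=b;cv2.imwrite("pics/c9.png",o)
E
```

```text
time: 23.2
tool_pos: [463.5, -72.0, 207.9]
tcp_rot: [-3.14, 0.001, 1.267]
contact_force: [-0.2, 0.5, -0.2]
grip_width: 0.2
tin [(0.86, array([ 734., -131.,  128.]))]
tape [(0.97, array([380., 208.,  53.]))]
wrench [(0.65, array([601., 183.,   2.]))]
disc [(0.52, array([483.,  -7.,   6.]))]
spray [(0.83, array([750.,  69., 104.]))]
brush []
square [(0.7, array([ 339., -252.,   16.]))]
```

View pics/c9.png

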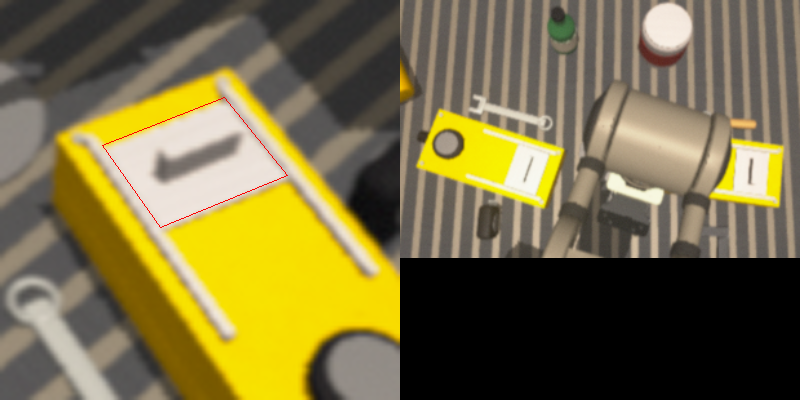

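The plate exactly fills the fully-shut outline (red, crop (195,165)). The nearby things are where they were; the disc reading is low-score because the arm partly hides it.

```bash
python3 -c "
from plant import bot
print(bot.close_job())"
```

```text
the job is handed in; nothing more can be done
None
```

The grinder box's shutter was pushed fully open, its reset key held home for about a second and released, and the shutter pushed fully shut. I handed the job in at about 23 s of the 51 s allowed; no verdict was given.

**What went wrong on the way**
- My first push passed over the tab without moving it. The fingertips turned out to be only about 1 mm ahead of the TCP, not the stated 22 mm.
- I found this by pressing the closed tips onto the bare top of the box. That touch-down went harder than I meant, to about 66 N at the wrist, against the 120 N limit. I then redid the push with the corrected height.

**Last checks**
- **Shutter open:** force rose at the end stop, within about 0.5 mm of where I expected it.
- **Key:** the push came to a hard stop at about 20 N, roughly 5 mm down. I did not see the key up again: I lifted straight out, and the shutter then covered it.
- **Shutter shut:** the stop was felt at about 12 N. In the last picture the plate fills the outline drawn for fully shut. The tool stopped about 3 mm short of the calculated position, which fits fingers slightly thicker than I assumed.
- **Bystanders:** tin, wrench and spray measured within a few mm of the start. The tape and square had no usable starting measurement; in the picture the tape looks unmoved. The disc read about 40 mm off with a low score, and the brush was not found. The arm partly hid both, and it never went down near either of them.
- **Double-socket box:** the arm never worked near it, and its shutter looks unmoved in the picture.

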